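# Push the drilling jig's stop stud round its L slot

## Task

On the drilling jig, push the red-capped stop stud with the fingertips along the long leg of its L-shaped slot to the corner, then round the corner and along the short leg to the very end of the slot, so that it stands right behind the end of the brass bar. Only push it: never lift it, its pin must stay down in the slot. Leave the loose things around the jig where they are.

Things in the scene. Friction and masses are not known exactly. Their poses are not given: they have to be found in the camera images.
- jig: Fixed drilling jig, turned up to 52 degrees either way: grey plate on a black base, flat top 50 mm above the bench. Origin at bench level, z up; plate spans its x -100 to 90, y -80 to 75 mm. In the top an L slot, 17 mm wide, 24 mm deep, ends solid: long leg along jig +x from slot_start to slot_corner (100 mm), then short leg along jig +y to slot_end (60 mm).
- slot_start (a point): point on the slot's centre line at the level of the plate's top, where the stop's axis stands when its pin touches the blind end of the long leg
- slot_corner (a point): the same at the corner: the stop's axis can go no more than about 1.5 mm farther along the long leg (jig +x)
- slot_end (a point): the same at the end of the short leg, next to the bar: the stop's axis stands here when its pin touches the end
- bar_end (a point): centre of the near end of the fixed, clamped brass bar, 22 mm across, lying along jig y, 26 mm past slot_end and 19 mm above the plate. Over the bar, 5 to 31 mm farther along jig +y, a fixed blue bushing bridge 54 mm wide rises 47 mm above the plate
- stop: Loose steel stop stud: collar 36 mm diameter, 24 mm high, red cap 32 mm diameter, 10 mm high on it; 14 mm pin reaching 20 mm down into the slot. About 0.35 kg, held by weight only; slides with a few newtons pushed low on the collar, stays where left. Origin on its axis at the collar's underside (on the plate). Starts in the long leg, up to 40 mm from slot_start.
- side_handle: loose red side handle of a drill standing upright on the bench, 46 mm diameter, 82 mm high, origin at its underside; not to be disturbed
- tool_holder: loose dark steel tool holder standing on the bench, 48 mm diameter, 80 mm high, origin at its underside; not to be disturbed
- carton: loose green carton on the bench, 50 x 44 mm, 60 mm high, origin at its underside; not to be disturbed
There are look-alikes about, which are no part of the job. Of the things like the stop, leave any that is blue, brown or purple; of the rest the larger one is meant.

How it is judged:
By the outcome, as a careful person would: the job done as asked, in the order asked, and still so for the second after the job is handed in, with the robot touching nothing.
It also fails if it takes over 51 s, if anything falls off the work surface, if the arm or the gripper's body presses on something with over 40 N, if the wrist force passes 120 N, or if a joint passes its speed limit or range.

## Robot

A 6-joint arm with a two-finger parallel gripper is mounted at the origin on the work surface. World frame = base frame: x ahead of the robot, y to its left, z up, the work surface at z = 0. Lengths are in m, angles in rad, forces in N, time in s.
With the tool pointing down it reaches from about 0.3 to 0.875 m from the base axis. Payload 6.4 kg.
Tool frame: the origin (TCP) lies midway between the tips of the shut fingers; the grasp point (between the pads) lies 19 mm behind it; z points along the fingers, y is the line along which they close (so a half turn about z gives the same grasp; the last joint's range is limited). The gripper opens to 85 mm and grips with 20 to 120 N. Pads are 22 mm wide; open, the fingers measure 114 mm over their backs; the gripper's body (76 mm by 85 mm) begins 54 mm behind the grasp point. The pads swing forward as they close: fully open they stand 13 mm farther back than shut.
Start: joints at [0.966, 0.181, 1.607, -0, 1.354, -0.206], TCP at [0.223, 0.53, 0.231] pointing down, gripper open.
Joint ranges: [-2.99, 2.99], [-0.89, 2.07], [0.3, 2.58], [-1.14, 4.28], [0, 2.63], [-3.12, 3.12]. Speed limits (rad/s): [2.57, 2.57, 3.01, 3.14, 3.14, 3.14].

## Interface

Orientations are given as a unit quaternion [w, x, y, z].
In Python, from bench import sensors, vision, ctrl gives the robot as it stands.
- The arm moves only by the tool carry_out, never from a script. Its argument "deltas" is text: rows parted by semicolons, each of 7 numbers parted by spaces: the shift along the tool's x, y, z in mm, then the turn, a rotation vector about the tool's x, y, z in rad, then the closure, from 0 (fully open) to 1 (shut). In form: tx ty tz ax ay az claw; .... A call has 1 to 12 rows; each row is the pose to reach, as a shift and turn from the pose commanded when the call began, along the tool's axes at that moment; what a row does not reach only later rows make up. A row lasts 1/8 s, in which the tool goes at most 62.5 mm and 10.7 degrees, less where a joint would pass 70% of its speed; a pose out of reach is approached as far as the arm can. A call with a gripper value outside its range is refused whole. The fingers move at their own pace and stop on an object; the grip force is fixed at half the most. Time passes only in rows, so rows that repeat a pose let the fingers close. It gives the time, the measured TCP pose, the force, the opening and the grip force at its end, in the units of the state.
- sensors.get_obs(): the state, without advancing time (a new reading comes with each control period).
- vision.camera(name): name is "scene" or "top" or "wrist"; returns the picture (480x640x3 uint8, blue, green, red); there is no depth.
- vision.camera_model(name): a dict with "K" (3x3 intrinsics, pixels), "k1" (the pictures are not rectified: a ray, as slopes to the right and down, at radius r is drawn at 1 + k1 r^2 times it, then the intrinsics apply), "extrinsics" (4x4, takes a point from world to camera coordinates); the wrist camera has in their place "hand_eye" (4x4, takes a point from camera to tool coordinates, whose origin is the TCP and whose axes are the flange's). Camera axes: x right, y down, z forward; pixel columns grow to the right and rows downward; lengths in m; the calibration is good to about 2 mm. A picture is of the moment at which its call begins: read the wrist's pose just before it. camera_model takes no time and is no camera call.
- ctrl.hand_in(): hands the job in; it is judged then, once.
The state is a dict: "time_s": time; "q": joint angles; "dq": joint speeds; "joint_efforts": joint torques, N m; "eef_pos": TCP position; "eef_rot": TCP orientation; "wrist_force": force on the tool from outside, world axes, zero at the start; "torque": the same for the moment, N m; "opening": opening from 0.0 (shut) to 1.0 (fully open); "grasp_force": force on a finger pad.
Only numpy, scipy, OpenCV 4.12 (cv2) and the standard library are available. Lean on these libraries where they do the work, as an engineer would, in place of code of your own. Each camera call takes 0.05 s, during which the arm holds its last target. There are 200 camera calls.

## Working session

There is one attempt and no reset: what is moved stays moved. The work goes in short steps, Python scripts to look and compute and a tool call to move; the robot and the scene stay as the last step left them, time stands still between calls to the robot, and variables do not carry over. Pictures are saved under pics/ and viewed, at most 10 in all, crops included, and the job is handed in when it is done.

Besides the shell and the picture viewer there is one more tool, called after "Call:" in YAML: its name, and indented under it one key for each argument. carry_out: Moves the arm, as the interface text tells. Its arguments: {"type":"object","properties":{"deltas":{"type":"string"}},"required":["deltas"]}

```bash
mkdir -p pics
python3 - <<'E'
from bench import sensors, vision
import cv2,numpy as np
o=sensors.get_obs();print(o['eef_pos'],o['eef_rot'],o['time_s'],o['opening'])
for n in ("scene","top"):
    cv2.imwrite(f"pics/{n}0.png",vision.camera(n)); m=vision.camera_model(n);print(n,m['K'],m['k1'],np.round(m['extrinsics'],4).tolist())
print(vision.camera_model("wrist"))
E
```

```text
[0.22293206 0.52942554 0.23037135] [-3.56626060e-04  1.98087682e-01  9.80183905e-01 -8.10029154e-04] 0.0 0.996284705478244
scene [[562.2883154    0.         321.8039768 ]
 [  0.         562.2883154  240.73699955]
 [  0.           0.           1.        ]] -0.012898983013859326 [[-0.778, 0.6283, -0.0006, 0.4106], [0.3852, 0.4762, -0.7905, -0.2049], [-0.4963, -0.6152, -0.6125, 1.1499], [0.0, 0.0, 0.0, 1.0]]
top [[624.16452277   0.         317.58420547]
 [  0.         624.16452277 242.81086635]
 [  0.           0.           1.        ]] 0.02858721913920262 [[0.0271, -0.9992, 0.029, 0.052], [-0.9976, -0.0288, -0.0624, 0.5892], [0.0632, -0.0272, -0.9976, 1.0089], [0.0, 0.0, 0.0, 1.0]]
{'K': array([[346.6976741 ,   0.        , 326.17114657],
       [  0.        , 346.6976741 , 243.20610666],
       [  0.        ,   0.        ,   1.        ]]), 'k1': -0.04052648843679346, 'hand_eye': array([[ 4.61665397e-04, -9.56007328e-01, -2.93342420e-01,
         7.42142061e-02],
       [ 9.99999501e-01,  1.81461854e-04,  9.82422881e-04,
         9.43012976e-04],
       [-8.85973015e-04, -2.93342727e-01,  9.56006935e-01,
        -1.42038211e-01],
       [ 0.00000000e+00,  0.00000000e+00,  0.00000000e+00,
         1.00000000e+00]])}
```

View pics/top0.png

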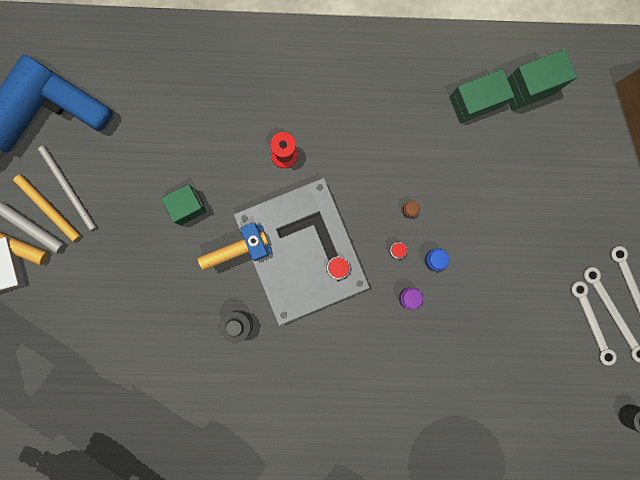

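View pics/scene0.png

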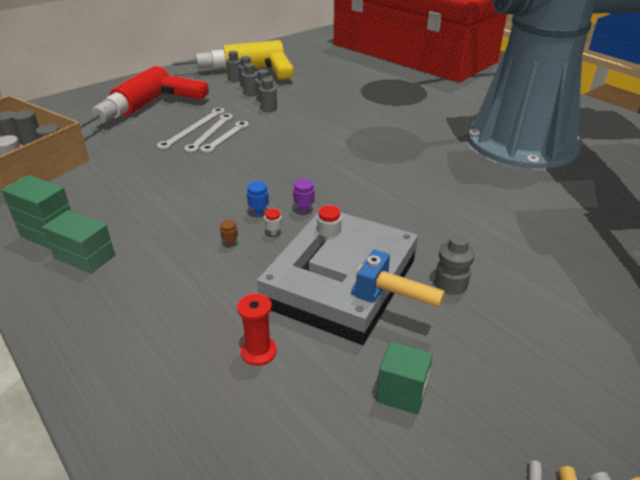

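The top view has two red-capped candidates: (338,268), which stands in the slot, and a smaller one at (399,250) on the bench. Blue (438,259), purple (411,298) and brown (411,209) are excluded. The larger red one, standing in the jig's slot, fits. The slot corner is near (320,216) and its end near (280,233). The handle is at (284,150), the carton at (183,204) and the holder at (236,326).

```bash
cat > h.py <<'E'
import cv2,numpy as np
from bench import sensors, vision
from scipy.spatial.transform import Rotation as R
def pose(o):
    w,x,y,z=o['eef_rot'];T=np.eye(4);T[:3,:3]=R.from_quat([x,y,z,w]).as_matrix();T[:3,3]=o['eef_pos'];return T
def cast(name,px,z,T=None):
    m=vision.camera_model(name);K=m['K'];px=np.atleast_2d(px).astype(float)
    d=(px-K[[0,1],2])/K[0,0];u=d.copy()
    for _ in range(8): u=d/(1+m['k1']*(u**2).sum(1,keepdims=True))
    C=np.linalg.inv(m['extrinsics']) if T is None else T@m['hand_eye']
    r=np.c_[u,np.ones(len(u))]@C[:3,:3].T;o=C[:3,3]
    return (o+r*((z-o[2])/r[:,2])[:,None])[:,:2]
E
python3 - <<'E'
from h import *
im=cv2.imread('pics/top0.png');a=cv2.imread('pics/scene0.png')
c=np.vstack([cv2.resize(im[170:330,220:460],None,fx=3,fy=3)[:300+180]])
cv2.imwrite('pics/crop.png',c)
hsv=cv2.cvtColor(im,cv2.COLOR_BGR2HSV)
g=((hsv[...,1]<40)&(hsv[...,2]>125)).astype(np.uint8);g[:150]=0;g[340:]=0;g[:,:200]=0;g[:,400:]=0
g=cv2.morphologyEx(g,cv2.MORPH_OPEN,np.ones((3,3)))
cs,_=cv2.findContours(g,cv2.RETR_EXTERNAL,cv2.CHAIN_APPROX_NONE);k=max(cs,key=cv2.contourArea)
W=cast('top',k[:,0],.05);(ctr,sz,an)=cv2.minAreaRect((W*1000).astype(np.float32));print('rect',ctr,sz,an)
red=((hsv[...,1]>150)&(hsv[...,2]>120)&((hsv[...,0]<8)|(hsv[...,0]>172))).astype(np.uint8)
n,_,st,ce=cv2.connectedComponentsWithStats(red)
for i in range(1,n):
    if st[i,4]>60:print('red',st[i],ce[i],cast('top',ce[i],.084))
# dark in hull
hull=np.zeros_like(g);cv2.fillConvexPoly(hull,cv2.convexHull(k),1)
d=((hsv[...,2]<90)&(hull>0)).astype(np.uint8);n,L,st,ce=cv2.connectedComponentsWithStats(d)
for i in range(1,n):
    if st[i,4]>150:
        ys,xs=np.where(L==i);print('dark',st[i],cv2.approxPolyDP(max(cv2.findContours((L==i).astype(np.uint8),0,1)[0],key=len),3,True)[:,0].tolist())
np.save('k.npy',k[:,0])
print(np.percentile(hsv[200:300,260:340,2],[5,20,50,80]))
E
```

```text
rect (572.0783081054688, 95.43659973144531) (190.4252471923828, 155.58372497558594) 23.76219940185547
red [270 132  28  36 668] [283.00748503 148.90269461] [[0.7274941  0.12781433]]
red [392 243  15  14 160] [398.78125 249.625  ] [[ 0.57644523 -0.05518969]]
red [329 258  20  20 309] [338.21359223 267.36569579] [[0.54649886 0.03760487]]
dark [276 211  62  50 853] [[276, 229], [281, 237], [313, 224], [328, 260], [337, 255], [319, 211]]
[ 62. 156. 162. 165.]
```

View pics/crop.png

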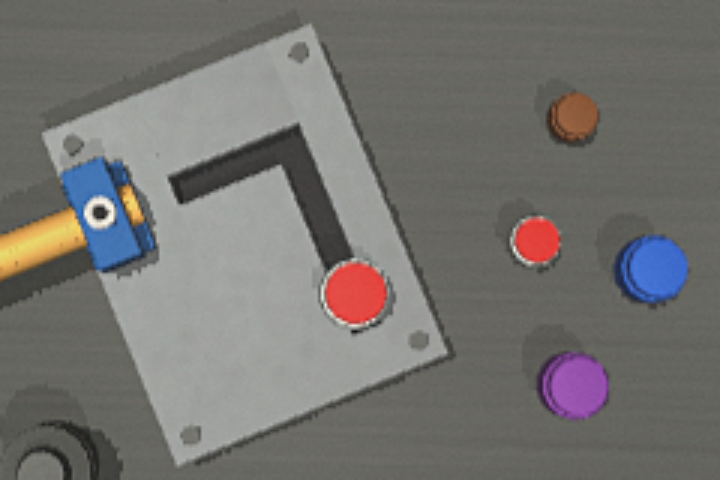

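The crop confirms it: the stop at (354,293) in the crop is the larger red one, pin in the L slot, with about 10 mm of slot showing behind it. Next I put everything in the jig frame.

```bash
cat >> h.py <<'E'
TH=np.radians(23.76);A=np.array([[np.cos(TH),-np.sin(TH)],[np.sin(TH),np.cos(TH)]])
O=np.array([.5721,.0954])-A@[-.005,-.0025]
J=lambda w:(np.atleast_2d(w)-O)@A      # world->jig
Wd=lambda j:np.atleast_2d(j)@A.T+O
E
python3 - <<'E'
from h import *
print('O',O)
p=[[276,229],[281,237],[313,224],[328,260],[337,255],[319,211]]
print('slot',(J(cast('top',p,.05))*1000).round(1).tolist())
print('stop',J([.5465,.0376])*1000)
for n,q,z in(('handle top',[283,146],.082),('holder',[235,326],.08),('carton',[183,203],.06),('small',[399,250],.034)):print(n,J(cast('top',q,z))*1000,cast('top',q,z))
# red cap in scene view
im=cv2.imread('pics/scene0.png');print('stop scene',J(cast('scene',[329.5,213],.084))*1000)
T=pose(sensors.get_obs());print(T.round(3))
E
```

```text
O [0.57566894 0.09970264]
slot [[42.1, 21.3], [27.3, 18.7], [27.4, -36.3], [-34.8, -36.7], [-32.9, -53.0], [43.1, -53.1]]
stop [[-51.718166   -45.08653502]]
handle top [[154.92487361 -37.25201808]] [[0.73247164 0.12802828]]
holder [[-74.86878873 134.50954161]] [[0.45295118 0.19264619]]
carton [[133.90023892 141.05175959]] [[0.64138929 0.28274828]]
small [[ -63.0152926  -150.54694093]] [[ 0.57865108 -0.06347339]]
stop scene [[-47.62677767 -40.74797605]]
[[-0.922  0.388 -0.001  0.223]
 [ 0.388  0.922 -0.001  0.529]
 [ 0.    -0.002 -1.     0.23 ]
 [ 0.     0.     0.     1.   ]]
```

```bash
cat >> h.py <<'E'
def togo(x,y,z,yaw=90):   # jig mm, yaw of tool x in jig deg -> tool shift mm, rotvec
    T=pose(sensors.get_obs());w=Wd([x/1e3,y/1e3])[0];f=TH+np.radians(yaw)
    G=np.array([[np.cos(f),np.sin(f),0],[np.sin(f),-np.cos(f),0],[0,0,-1]])
    return (T[:3,:3].T@(np.r_[w,z/1e3]-T[:3,3])*1000).round(1),R.from_matrix(T[:3,:3].T@G).as_rotvec().round(3)
def at():
    o=sensors.get_obs();F=np.r_[A.T@o['wrist_force'][:2],o['wrist_force'][2]]
    print('t',o['time_s'],'jig',(J(o['eef_pos'][:2])*1000).round(1),o['eef_pos'][2].round(4),'Fjig',F.round(1),'open',round(o['opening'],2))
E
python3 -c "
from h import *
at();print(togo(-110,-45,150))"
```

```text
t 0.1 jig [[-149.7  535.5]] 0.2305 Fjig [ 0.2 -0.2  0.6] open 1.0
(array([-449.1, -369.8,   80.9]), array([-0.002,  0.   ,  0.757]))
```

Call:
carry_out:
  deltas: "-20 -17 0 0 0 0.05 1; -60 -50 0 0 0 0.15 1; -110 -91 0 0 0 0.25 1; -160 -132 0 0 0 0.35 1; -210 -173 0 0 0 0.45 1; -260 -214 0 0 0 0.55 1; -310 -255 10 0 0 0.65 1; -360 -297 30 0 0 0.72 1; -405 -334 50 0 0 0.757 1; -435 -358 70 0 0 0.757 1; -449 -370 81 0 0 0.757 1; -449 -370 81 0 0 0.757 1"

```text
time_s: 1.6
eef_pos: [0.4927, 0.0141, 0.1492]
eef_rot: [-0.001, 0.547, 0.837, -0.0]
wrist_force: [0.5, 1.1, 0.9]
opening: 0.0
grasp_force: 0.0
```

Run:
```python
from h import *
at();print(togo(-110,-45,58))
T=pose(sensors.get_obs());im=vision.camera('wrist');cv2.imwrite('pics/w1.png',im)
h=cv2.cvtColor(im,cv2.COLOR_BGR2HSV);red=((h[...,1]>150)&(h[...,2]>100)&((h[...,0]<8)|(h[...,0]>172))).astype(np.uint8)
n,_,st,ce=cv2.connectedComponentsWithStats(red)
for i in range(1,n):
    if st[i,4]>200:print(st[i],ce[i],J(cast('w' and 'wrist',ce[i],.084,T))*1000)
```

```text
t 1.6 jig [[-110.4  -44.9]] 0.1492 Fjig [0.9 0.8 0.9] open 0.0
(array([-0.3,  0.6, 91.2]), array([-0.002, -0.002, -0.002]))
[ 605  193   35   51 1460] [624.27191781 219.30958904] [[ 78.91498717 -17.56597614]]
[ 392  231   51   49 1874] [416.97171825 254.91035219] [[-51.79885007 -40.97746915]]
```

View pics/w1.png

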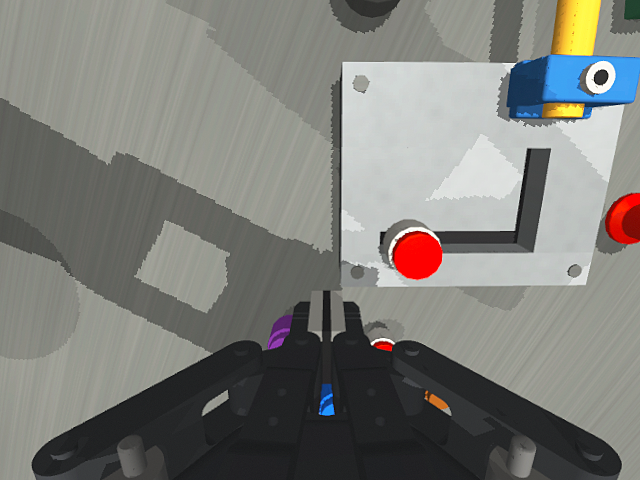

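The wrist view shows the stop's cap at (417,255). The slot corner is at about (533,252), the slot's end edge at (528..550,149), and the shut fingertips at (327,290).

Run:
```python
from h import *
T=pose(sensors.get_obs())
print((J(cast('wrist',[[528,149],[550,149],[533,252],[516,231],[470,232],[470,250],[342,62],[343,284],[586,285],[623,66]],.05,T))*1000).round(1).tolist())
```

```text
[[29.4, 24.5], [44.9, 24.7], [45.5, -49.8], [29.9, -33.6], [-4.2, -34.4], [-2.5, -48.2], [-98.8, 77.5], [-96.1, -75.3], [93.1, -76.9], [85.9, 78.6]]
```

Call:
carry_out:
  deltas: "0 0 15 0 0 0 1; 0 0 35 0 0 0 1; 0 0 55 0 0 0 1; 0 0 75 0 0 0 1; 0 0 87 0 0 0 1; 0 0 90 0 0 0 1; 0 0 90 0 0 0 1"

```text
time_s: 2.52
eef_pos: [0.4936, 0.0149, 0.0606]
eef_rot: [0.0, 0.546, 0.838, 0.0]
wrist_force: [0.2, -0.7, 0.3]
opening: -0.002
grasp_force: 0.0
```

Call:
carry_out:
  deltas: "1 4 4 0 0 0 1; 2 8 4 0 0 0 1; 2 12 4 0 0 0 1; 2 16 4 0 0 0 1; 2 20 4 0 0 0 1; 2 24 4 0 0 0 1; 2 28 4 0 0 0 1; 2 32 4 0 0 0 1; 2 36 4 0 0 0 1; 2 40 4 0 0 0 1; 2 44 4 0 0 0 1; 2 48 4 0 0 0 1"

```text
time_s: 4.03
eef_pos: [0.5367, 0.0359, 0.0562]
eef_rot: [-0.0, 0.546, 0.838, -0.0]
wrist_force: [-3.4, -1.2, 2.2]
opening: 0.001
grasp_force: 1.7
```

```bash
cat >> h.py <<'E'
def stop():
    at();T=pose(sensors.get_obs())
    for n in('top','wrist'):
        im=vision.camera(n);h=cv2.cvtColor(im,cv2.COLOR_BGR2HSV);red=((h[...,1]>150)&(h[...,2]>100)&((h[...,0]<8)|(h[...,0]>172))).astype(np.uint8)
        k,_,st,ce=cv2.connectedComponentsWithStats(red)
        for i in range(1,k):
            if st[i,4]>60:
                p=J(cast(n,ce[i],.084,T if n=='wrist' else None))[0]*1000
                if abs(p[0])<100 and -80<p[1]<75: print(n,st[i],p.round(1))
    return
E
python3 -c "
from h import *
stop()"
```

```text
t 4.025 jig [[-61.4 -42.7]] 0.0562 Fjig [-3.6  0.2  2.2] open 0.0
wrist [ 367  297   81   58 3262] [-29.9 -34.3]
```

Call:
carry_out:
  deltas: "0 5 0 0 0 0 1; 0 10 0 0 0 0 1; 0 15 0 0 0 0 1; 0 20 0 0 0 0 1; 0 25 0 0 0 0 1; 0 30 0 0 0 0 1; 0 35 0 0 0 0 1; 0 40 0 0 0 0 1; 0 45 0 0 0 0 1; 0 50 0 0 0 0 1; 0 54 0 0 0 0 1; 0 57 0 0 0 0 1"

```text
time_s: 5.62
eef_pos: [0.5889, 0.0588, 0.0564]
eef_rot: [0.0, 0.546, 0.838, -0.0]
wrist_force: [-2.5, -1.1, 0.4]
opening: -0.001
grasp_force: 1.4
```

```bash
python3 -c "
from h import *
stop()"
```

```text
t 5.625 jig [[ -4.4 -42.8]] 0.0564 Fjig [-2.8 -0.   0.4] open -0.0
wrist [ 552  219   88   84 4943] [94.4 -7.9]
wrist [ 367  296   81   59 3308] [ 27.1 -34.3]
```

Call:
carry_out:
  deltas: "0 1 0 0 0 0 1; 0 2 0 0 0 0 1; 0 3 0 0 0 0 1; 0 4 0 0 0 0 1; 0 5 0 0 0 0 1; 0 6 0 0 0 0 1"

```text
time_s: 6.48
eef_pos: [0.5942, 0.0613, 0.0563]
eef_rot: [-0.0, 0.546, 0.838, 0.0]
wrist_force: [-2.6, 0.2, 0.7]
opening: 0.002
grasp_force: 1.3
```

Call:
carry_out:
  deltas: "0 1 0 0 0 0 1; 0 1 0 0 0 0 1"

```text
time_s: 6.72
eef_pos: [0.5952, 0.0617, 0.0563]
eef_rot: [0.0, 0.546, 0.838, 0.0]
wrist_force: [-1.9, -0.1, 0.3]
opening: 0.003
grasp_force: 0.8
```

Call:
carry_out:
  deltas: "0 1 0 0 0 0 1; 0 1 0 0 0 0 1"

```text
time_s: 6.98
eef_pos: [0.5961, 0.062, 0.0563]
eef_rot: [0.0, 0.546, 0.838, 0.0]
wrist_force: [-1.7, -0.8, 0.3]
opening: -0.003
grasp_force: 0.9
```

Call:
carry_out:
  deltas: "0 1 0 0 0 0 1; 0 1 0 0 0 0 1"

```text
time_s: 7.22
eef_pos: [0.597, 0.0624, 0.0563]
eef_rot: [0.0, 0.546, 0.838, 0.0]
wrist_force: [-1.4, -0.2, -0.3]
opening: 0.005
grasp_force: 0.9
```

Call:
carry_out:
  deltas: "0 1 0 0 0 0 1; 0 1 0 0 0 0 1"

```text
time_s: 7.48
eef_pos: [0.5976, 0.0627, 0.0563]
eef_rot: [-0.0, 0.546, 0.838, -0.0]
wrist_force: [-2.9, -1.0, 1.4]
opening: 0.002
grasp_force: 1.9
```

```bash
python3 -c "
from h import *
stop()"
```

```text
t 7.475 jig [[  5.1 -42.7]] 0.0563 Fjig [-3.   0.3  1.4] open 0.0
wrist [ 366  298   82   57 3180] [ 36.6 -34.6]
```

Call:
carry_out:
  deltas: "0 -4 0 0 0 0 1; 0 -15 0 0 0 0 1; 0 -30 0 0 0 0 1; 0 -30 -30 0 0 0 1; 0 -50 -80 0 0 0 1; -40 -80 -100 0 0 0 1; -60 -100 -100 0 0 0 1; -60 -100 -100 0 0 0 1"

```text
time_s: 8.57
eef_pos: [0.53, -0.0341, 0.1568]
eef_rot: [0.001, 0.548, 0.837, 0.0]
wrist_force: [0.0, -0.2, -0.3]
opening: 0.0
grasp_force: 0.0
```

Run:
```python
from h import *
stop();im=vision.camera('wrist');t=vision.camera('top')
cv2.imwrite('pics/c2.png',np.vstack([cv2.resize(t[190:300,220:420],(640,352))[:,:],cv2.resize(im[0:300,160:640],(384,240)) if 0 else np.zeros((1,640,3),np.uint8)]))
```

```text
t 8.575 jig [[ -95.7 -104. ]] 0.1568 Fjig [-0.1 -0.2 -0.3] open 0.0
top [307 205  20  20 310] [ 36.5 -45.5]
wrist [ 595  122   45   55 2037] [ 87.1 -34.7]
wrist [ 508  138   55   52 2201] [ 34.6 -43.6]
```

View pics/c2.png

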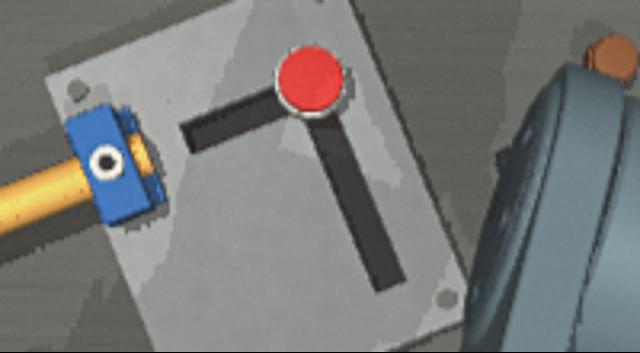

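The stop now stands at the corner, with its cap at (310,80) in the crop. Next I go to the jig −y side of it.

```bash
python3 -c "
from h import *
print(togo(36,-98,57))"
```

```text
(array([  3.8, 130.4,  99. ]), array([-0.   , -0.001,  0.001]))
```

Call:
carry_out:
  deltas: "4 20 0 0 0 0 1; 4 55 0 0 0 0 1; 4 90 0 0 0 0 1; 4 118 0 0 0 0 1; 4 130 0 0 0 0 1; 4 130 20 0 0 0 1; 4 130 45 0 0 0 1; 4 130 70 0 0 0 1; 4 130 90 0 0 0 1; 4 130 99 0 0 0 1; 4 130 99 0 0 0 1"

```text
time_s: 10.15
eef_pos: [0.6472, 0.0236, 0.0566]
eef_rot: [-0.001, 0.546, 0.838, -0.0]
wrist_force: [0.0, 0.3, 0.4]
opening: 0.002
grasp_force: 0.0
```

Call:
carry_out:
  deltas: "4 0 0 0 0 0 1; 8 0 0 0 0 0 1; 12 0 0 0 0 0 1; 16 0 0 0 0 0 1; 20 0 0 0 0 0 1; 24 0 0 0 0 0 1; 28 0 0 0 0 0 1; 32 0 0 0 0 0 1; 36 0 0 0 0 0 1; 40 0 0 0 0 0 1; 40 0 0 0 0 0 1"

```text
time_s: 11.52
eef_pos: [0.6315, 0.0608, 0.0572]
eef_rot: [-0.0, 0.546, 0.838, 0.0]
wrist_force: [1.0, -0.6, 0.4]
opening: 0.001
grasp_force: 0.2
```

```bash
python3 -c "
from h import *
stop()"
```

```text
t 11.525 jig [[ 35.4 -58.1]] 0.0572 Fjig [ 0.7 -0.9  0.4] open 0.0
top [299 216  16  12 112] [ 32.  -24.2]
wrist [ 287  223   85   87 5747] [ 37.6 -26.9]
```

Call:
carry_out:
  deltas: "4 0 0 0 0 0 1; 8 0 0 0 0 0 1; 12 0 0 0 0 0 1; 16 0 0 0 0 0 1; 20 0 0 0 0 0 1; 24 0 0 0 0 0 1; 28 0 0 0 0 0 1; 32 0 0 0 0 0 1; 36 0 0 0 0 0 1; 38 0 0 0 0 0 1; 39 0 0 0 0 0 1; 40 0 0 0 0 0 1"

```text
time_s: 13.12
eef_pos: [0.6155, 0.0968, 0.0572]
eef_rot: [-0.0, 0.546, 0.838, -0.0]
wrist_force: [0.5, -1.7, -0.7]
opening: -0.002
grasp_force: 1.1
```

Call:
carry_out:
  deltas: "1 0 0 0 0 0 1; 2 0 0 0 0 0 1; 2 0 0 0 0 0 1"

```text
time_s: 13.5
eef_pos: [0.6147, 0.0988, 0.0572]
eef_rot: [-0.0, 0.546, 0.838, 0.0]
wrist_force: [1.4, -1.3, -0.1]
opening: 0.002
grasp_force: 0.8
```

```bash
python3 -c "
from h import *
stop()"
```

```text
t 13.5 jig [[ 35.3 -16.6]] 0.0572 Fjig [ 0.8 -1.7 -0.1] open 0.0
wrist [ 286  223   86   87 5745] [37.5 14.6]
```

Call:
carry_out:
  deltas: "1 0 0 0 0 0 1; 1 0 0 0 0 0 1"

```text
time_s: 13.85
eef_pos: [0.6143, 0.0996, 0.0573]
eef_rot: [-0.0, 0.546, 0.838, -0.0]
wrist_force: [0.7, -1.8, -0.5]
opening: 0.001
grasp_force: 0.9
```

Call:
carry_out:
  deltas: "1 0 0 0 0 0 1; 1 0 0 0 0 0 1"

```text
time_s: 14.1
eef_pos: [0.6139, 0.1006, 0.0573]
eef_rot: [-0.0, 0.546, 0.838, 0.0]
wrist_force: [0.5, -2.3, -1.9]
opening: 0.002
grasp_force: 0.9
```

Call:
carry_out:
  deltas: "1 0 0 0 0 0 1; 1 0 0 0 0 0 1"

```text
time_s: 14.35
eef_pos: [0.6135, 0.1015, 0.0572]
eef_rot: [-0.0, 0.546, 0.838, 0.0]
wrist_force: [-0.2, -1.6, -0.2]
opening: -0.002
grasp_force: 0.9
```

Call:
carry_out:
  deltas: "1 0 0 0 0 0 1; 1 0 0 0 0 0 1"

```text
time_s: 14.6
eef_pos: [0.6131, 0.1024, 0.0573]
eef_rot: [-0.0, 0.546, 0.838, 0.0]
wrist_force: [0.8, -2.0, -0.1]
opening: 0.001
grasp_force: 0.9
```

Call:
carry_out:
  deltas: "1 0 0 0 0 0 1; 1 0 0 0 0 0 1"

```text
time_s: 14.85
eef_pos: [0.6127, 0.1033, 0.0573]
eef_rot: [0.0, 0.546, 0.838, -0.0]
wrist_force: [0.3, -1.9, -0.4]
opening: 0.002
grasp_force: 1.1
```

```bash
python3 -c "
from h import *
stop()"
```

```text
t 14.85 jig [[ 35.4 -11.7]] 0.0573 Fjig [-0.5 -1.8 -0.4] open 0.0
wrist [ 286  223   86   87 5747] [37.5 19.5]
```

Call:
carry_out:
  deltas: "1 0 0 0 0 0 1; 1 0 0 0 0 0 1"

```text
time_s: 15.2
eef_pos: [0.6128, 0.1036, 0.0576]
eef_rot: [0.001, 0.546, 0.838, -0.0]
wrist_force: [1.7, -4.7, 0.4]
opening: 0.002
grasp_force: 2.4
```

Call:
carry_out:
  deltas: "1 0 0 0 0 0 1; 1 0 0 0 0 0 1"

```text
time_s: 15.45
eef_pos: [0.6128, 0.1039, 0.0579]
eef_rot: [0.001, 0.546, 0.838, -0.0]
wrist_force: [0.8, -7.0, 0.8]
opening: -0.0
grasp_force: 3.6
```

Call:
carry_out:
  deltas: "1 0 0 0 0 0 1; 1 0 0 0 0 0 1"

```text
time_s: 15.7
eef_pos: [0.6129, 0.1042, 0.0582]
eef_rot: [0.002, 0.546, 0.838, -0.0]
wrist_force: [2.8, -9.2, 1.4]
opening: 0.002
grasp_force: 4.7
```

Force is rising and the stop no longer moves, so it is against the end of the slot. I back off, lift clear and check.

Call:
carry_out:
  deltas: "-3 0 0 0 0 0 1; -6 0 0 0 0 0 1; -15 0 0 0 0 0 1; -30 0 0 0 0 0 1; -40 0 -25 0 0 0 1; -60 0 -60 0 0 0 1; -80 -30 -90 0 0 0 1; -100 -60 -110 0 0 0 1; -120 -90 -110 0 0 0 1; -120 -110 -110 0 0 0 1; -120 -110 -110 0 0 0 1"

```text
time_s: 17.08
eef_pos: [0.5587, -0.0495, 0.1674]
eef_rot: [-0.0, 0.547, 0.837, -0.0]
wrist_force: [0.7, 0.2, -0.9]
opening: 0.004
grasp_force: 0.0
```

Run:
```python
from h import *
stop();t=vision.camera('top');s=vision.camera('scene')
cv2.imwrite('pics/c3.png',np.hstack([cv2.resize(t[120:340,160:440],(400,314)),cv2.resize(s[180:420,200:480],(366,314))]))
```

```text
t 17.075 jig [[ -75.6 -129.7]] 0.1674 Fjig [ 0.7 -0.1 -0.9] open 0.0
top [271 220  20  20 313] [36.  15.1]
wrist [ 485    0   57   45 2066] [34.  12.8]
```

View pics/c3.png

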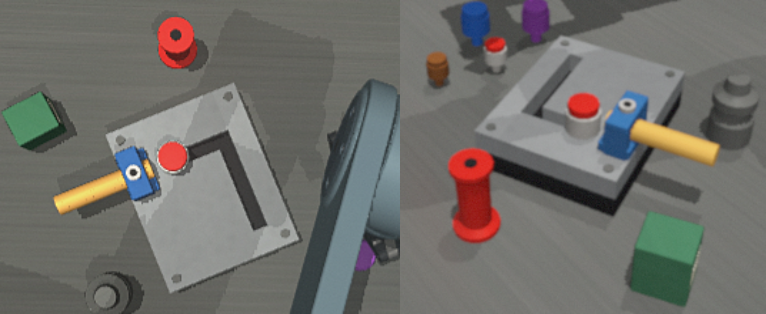

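The stop stands upright at the slot end, measured at jig (36.0, 15.1) against an expected (35, 15). It is right behind the bar end, and the handle, carton and holder are undisturbed.

```bash
python3 -c "
from bench import ctrl
print(ctrl.hand_in())"
```

```text
the job is handed in; nothing more can be done
None
```

The red-capped stop stud was pushed along the long leg, round the corner and hard up to the end of the slot behind the brass bar; the gripper was lifted clear and the job handed in at about 17 s.

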